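# Swap the timer dial and the thrust washer in the feeder kit tray

## Robot

A 7-joint arm with a two-finger parallel gripper is mounted at the origin on the work surface. World frame = base frame: x ahead of the robot, y to its left, z up, the work surface at z = 0. Lengths are in m, angles in rad, forces in N, time in s.
With the tool pointing down it reaches from about 0.425 to 1.025 m from the base axis. Payload 9.4 kg.
Tool frame: the origin (TCP) lies at the very end of the fingers, on their centre line; the grasp point (between the pads) lies 19 mm behind it; z points along the fingers, y is the direction in which the jaws open and shut (so a half turn about z gives the same grasp; the last joint's range is limited). The gripper opens to 85 mm and grips with 20 to 120 N. Pads are 22 mm wide; open, the fingers measure 114 mm over their backs; the gripper's body (76 mm by 85 mm) begins 54 mm behind the grasp point. The pads swing forward as they close: fully open they stand 13 mm farther back than shut.
Start: joints at [1.07, 0.599, -0.003, 1.599, 0.002, 0.943, -0.08], TCP at [0.298, -0.661, 0.199] pointing down, gripper open.
Joint ranges: [-2.57, 2.57], [-0.35, 1.97], [-1.29, 1.29], [0.11, 2.56], [-1.05, 4.19], [0.11, 1.86], [-2.63, 2.63]. Speed limits (rad/s): [2.22, 2.22, 3.01, 3.01, 3.14, 3.14, 3.14].

## Interface

Orientations are given as a unit quaternion [w, x, y, z].
In Python, from plant import move_pose, move_linear, move_joints, grip, pause, ik, camera, calibration, MotionError, sign_off, find_in, cut_out, place_of, current_time, current_qpos, current_qvel, current_tau, current_ee_pos, current_orientation, current_wrist_force, current_wrist_torque, current_grip_width gives the robot as it stands. Calls block until the motion is done:
- move_pose(position, orientation): joint-space move of the TCP to a pose.
- move_linear(position, max_speed=0.15, orientation=None): straight line of the TCP; orientation=None keeps the orientation; max_speed is the mean speed in m/s.
- move_joints(angles): joint-space move.
- grip(opening, force=None): finger opening in m; force is the grip in N (None keeps the last); returns when the fingers have stopped.
- pause(seconds).
- ik(position, orientation): joint angles nearest the present ones, or None.
- camera(name): name is "scene" or "side" or "wrist"; returns the picture (420x560x3 uint8, red, green, blue); there is no depth.
- calibration(name): a dict with "mtx" (3x3 intrinsics, pixels), "distortion" ([k1, k2, p1, p2, k3] as OpenCV has them; the pictures are not rectified), "R" (3x3) and "t" (3): a world point X has camera coordinates R X + t; the wrist camera has in their place "mount" (4x4, takes a point from camera to tool coordinates, whose origin is the TCP and whose axes are the flange's). Camera axes: x right, y down, z forward; pixel columns grow to the right and rows downward; lengths in m; the calibration is good to about 2 mm. A picture is of the moment at which its call begins: read the wrist's pose just before it. calibration takes no time and is no camera call.
A pose or a line that the arm cannot do raises MotionError and nothing moves.
- sign_off(): hands the job in, once; it reports no verdict.
Trained networks look in the newest picture that a camera, given by its name, has taken for a name from the list of things; names that differ only in an ending like _2 or _b are one class to them, and where a whole thing is asked for, a point or a joint stands for the part that bears it (a point fixed in the world has none). Each returns a list of dicts, best first, with "p" (0 to 1); they miss things now and then, are a little off and sometimes report something else, mostly with a low value. They report only what shows in the picture. A call takes as long as a camera call. They do not tell look-alikes from the thing itself.
- find_in(camera, thing): "location" ([row, column] in pixels, amid what is visible of it).
- cut_out(camera, thing): "pixels" (420x560 bool, what is visible of it) and "location" ([row, column] in pixels, amid what is visible of it).
- place_of(camera, thing): "location" ([row, column] in pixels: a listed point, or the origin of a listed thing).
Readings, each from a call of its own:
- current_time(): time.
- current_qpos(): joint angles.
- current_qvel(): joint speeds.
- current_tau(): joint torques, N m.
- current_ee_pos(): TCP position.
- current_orientation(): TCP orientation.
- current_wrist_force(): force on the tool from outside, world axes, zero at the start.
- current_wrist_torque(): the same for the moment, N m.
- current_grip_width(): finger opening in m.
Only numpy, scipy, OpenCV 4.12 (cv2) and the standard library are available. Lean on these libraries where they do the work, as an engineer would, in place of code of your own. Each camera call takes 0.05 s, during which the arm holds its last target.

## Task

The chrome timer dial and the bronze thrust washer have been put into each other's end bays of the three-bay kit tray. Swap them, parking one in the empty middle bay on the way if you like, so that each ends on the round mark in the middle of the bay the other came from, the dial upright with its pointer face up and the washer flat. Set them down gently, do not drop them, and leave the clips, the bracket and the housing on its turntable where they are.

Things in the scene. Friction and masses are not known exactly. Their poses are not given: they have to be found in the camera images.
- dial_center (a point): Chrome timer dial, loose, about 0.22 kg: an upright round knob 44 mm tall, grip barrel 44 mm in diameter above a thin skirt 54 mm in diameter and 8 mm high at its foot; a black pointer line on its top face. The point is its centre, 22 mm above its underside; z is up out of the pointer face. Starts upright near the middle of one end bay of the tray (either one).
- washer_center (a point): Thick bronze thrust washer, loose, about 0.32 kg: a plain ring lying flat, 60 mm outside diameter, 32 mm hole, 18 mm thick. The point is the centre of the hole, 9 mm above its underside; z is its axis. Starts flat near the middle of the other end bay.
- tray: Low steel tray, fixed, 140 mm (x) by 394 mm (y), on the mat (z = 0). Origin: centre of its underside. Three bays in a row along its y axis, centred at y = -130, 0, +130 mm, x = 0, each with a dark grey round mark 90 mm across. Bay floor 4 mm above the origin; ribs 4 mm thick rise 5 mm above it around and between bays: 132 by 126 mm clear inside. The middle bay starts empty.
- bracket: Bystander: L-shaped aluminium bracket, loose, 0.09 kg, 90 by 45 mm, 55 mm high, left (+y) of the tray; not to be moved. Origin: centre of its underside. Other bystanders, all fixed: a rusty turntable 210 mm across with a green housing, 154 mm high in all, right (-y) of the tray, and two black plastic clips on a low steel rail (43 mm high) beyond the tray. All stand at least 50 mm clear of the tray.
Mind the look-alikes: they are no part of the job. Of the things that look like the part that bears washer_center, the middle-sized one is meant.

How it is judged:
By the outcome, as a careful person would: the job done as asked, in the order asked, and still so for the second after the job is handed in, with the robot touching nothing.
It also fails if it takes over 64 s, if anything falls off the work surface, if the arm or the gripper's body presses on something with over 40 N, if the wrist force passes 120 N, or if a joint passes its speed limit or range.

## Working session

There is one attempt and no reset: what is moved stays moved. The work goes in short steps, each a Python script; the robot and the scene stay as the last script left them, time stands still between calls to the robot, and variables do not carry over. Pictures are saved under pics/ and viewed, and the job is handed in when it is done.

```bash
mkdir -p pics; ls; python3 - <<'E'
from plant import *
import cv2
print(current_time(),current_ee_pos(),current_orientation())
for n in ["scene","side"]:
    im=camera(n); cv2.imwrite(f"pics/{n}0.png",im[:,:,::-1])
    for th in ["dial_center","washer_center","tray"]:
        print(n,th,[(round(d["p"],2),[round(float(v),1) for v in d["location"]]) for d in place_of(n,th)])
    c=calibration(n); print({k:(v.tolist() if hasattr(v,'tolist') else v) for k,v in c.items()})
c=calibration("wrist");print(c)
E
```

```text
pics
0.0 [ 0.29790189 -0.66038458  0.19810522] [-7.58193935e-04  9.77619506e-01  2.10379323e-01 -2.58612659e-04]
scene dial_center [(0.91, [304.3, 191.4])]
scene washer_center [(0.84, [226.4, 295.6]), (0.74, [176.2, 255.6]), (0.68, [194.8, 342.1])]
scene tray [(0.58, [268.8, 243.7])]
{'mtx': [[536.1679225451168, 0.0, 277.3664818920683], [0.0, 536.1679225451168, 212.2161413826375], [0.0, 0.0, 1.0]], 'distortion': [0.049148250275258674, 0.0, 0.0, 0.0, 0.0], 'R': [[0.5504341975839568, 0.8347800929792943, -0.012821485701185778], [0.6716459073482399, -0.4518847940130182, -0.587104682388219], [-0.49589713577763805, 0.31455099635081774, -0.8094094769782737]], 't': [-0.42434210794912286, -0.20657007933223936, 1.286230234923701]}
side dial_center [(0.6, [158.0, 269.3])]
side washer_center [(0.67, [233.8, 280.6]), (0.59, [237.1, 344.9]), (0.58, [274.3, 278.7])]
side tray [(0.64, [197.9, 273.7])]
{'mtx': [[442.06213668457343, 0.0, 279.1346792973415], [0.0, 442.06213668457343, 214.74953150652084], [0.0, 0.0, 1.0]], 'distortion': [-0.0068650066451914, 0.0, 0.0, 0.0, 0.0], 'R': [[-0.9966888288945974, -0.0788695199463034, -0.01977314290029912], [-0.045614277766430775, 0.7436582391634107, -0.6670020697031024], [0.06731059367263743, -0.6638915740900881, -0.744793435679734]], 't': [0.522180729434852, -0.08485071607274895, 1.2142710320951675]}
{'mtx': array([[321.29722254,   0.        , 275.92750899],
       [  0.        , 321.29722254, 213.27681666],
       [  0.        ,   0.        ,   1.        ]]), 'distortion': array([-0.05322984,  0.        ,  0.        ,  0.        ,  0.        ]), 'mount': array([[ 1.20426997e-04, -9.53632958e-01, -3.00972036e-01,
         7.83516726e-02],
       [ 9.99998995e-01, -3.10227719e-04,  1.38308614e-03,
         6.45327026e-04],
       [-1.41232640e-03, -3.00971900e-01,  9.53631963e-01,
        -1.74149267e-01],
       [ 0.00000000e+00,  0.00000000e+00,  0.00000000e+00,
         1.00000000e+00]])}
```

View pics/scene0.png

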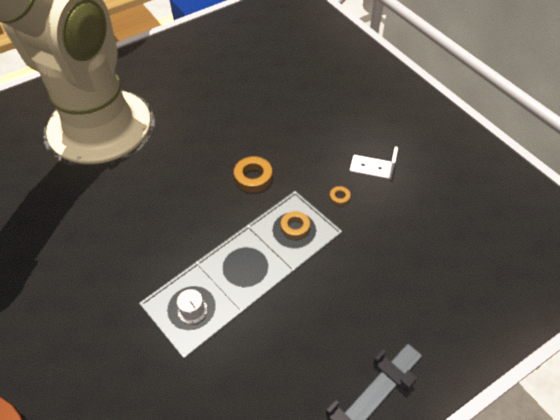

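View pics/side0.png

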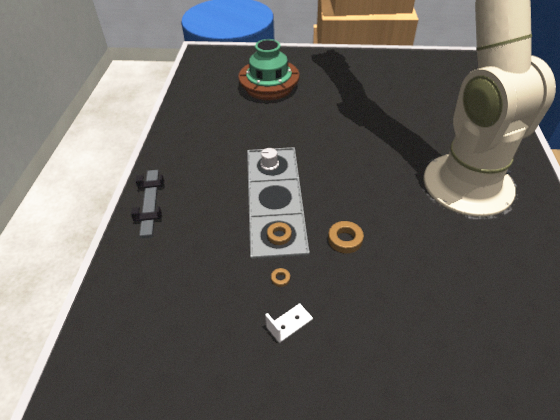

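The scene picture shows three bronze rings: a large one on the mat at (row 176, col 255), a small one on the mat at (195, 342), and a middle-sized one in the tray's end bay at (226, 296). The one in the tray fits, because it is the middle size and lies in an end bay. The dial stands in the opposite end bay at (304, 191). Next I'll measure and check with a crop.

```bash
cat > h.py <<'E'
from plant import *
import cv2, numpy as np
def ray(n,px):
    c=calibration(n); p=np.array(px,float).reshape(-1,1,2)
    u=cv2.undistortPoints(p,c["mtx"],np.array(c["distortion"])).reshape(-1,2)
    d=np.c_[u,np.ones(len(u))]
    if n=="wrist":
        w,x,y,z=current_orientation(); from scipy.spatial.transform import Rotation as Ro
        Rt=Ro.from_quat([x,y,z,w]).as_matrix(); M=c["mount"]
        return Rt@M[:3,3]+current_ee_pos(), (Rt@M[:3,:3]@d.T).T
    R,t=np.array(c["R"]),np.array(c["t"])
    return -R.T@t,(R.T@d.T).T
def onz(n,px,z):  # px (col,row)
    o,d=ray(n,px); return o+d*((z-o[2])/d[:,2])[:,None]
def outline(m):
    cs,_=cv2.findContours(m.astype(np.uint8),cv2.RETR_EXTERNAL,cv2.CHAIN_APPROX_NONE)
    return max(cs,key=cv2.contourArea).reshape(-1,2)
E
python3 - <<'E'
from h import *
ims=[]
for n in ["scene","side"]:
    im=camera(n)
    r=place_of(n,"dial_center")
    for d in r: print(n,"dial",d["p"],onz(n,d["location"][::-1],.026).round(4))
    for d in cut_out(n,"washer_center"):
        w=onz(n,outline(d["pixels"]),.018); (c,s,a)=cv2.minAreaRect((w[:,:2]*1000).astype(np.float32))
        print(n,"washer",round(d["p"],2),np.array(d["location"]).round(),np.round(c,1),np.round(s,1))
    for d in cut_out(n,"tray"):
        w=onz(n,outline(d["pixels"]),.007); print(n,"tray",round(d["p"],2),cv2.minAreaRect((w[:,:2]*1000).astype(np.float32)))
    # dark marks inside tray mask hull
    d=place_of(n,"tray")
    for e in d: print(n,"trayO",e["p"],onz(n,e["location"][::-1],0).round(4))
    # mid mark ellipse
    g=cv2.cvtColor(im,cv2.COLOR_RGB2GRAY)
    c={"scene":(245,267),"side":(275,197)}[n]
    f=g.copy(); m=np.zeros((422,562),np.uint8)
    cv2.floodFill(f,m,c,255,12,12,4|cv2.FLOODFILL_FIXED_RANGE|cv2.FLOODFILL_MASK_ONLY|(255<<8))
    w=onz(n,outline(m[1:-1,1:-1]),.004); (cc,r)=cv2.minEnclosingCircle((w[:,:2]*1000).astype(np.float32)); print(n,"mark",cc,r, w.mean(0))
    r0,c0={"scene":(140,150),"side":(130,190)}[n]
    ims.append(cv2.resize(im[r0:r0+200,c0:c0+210],None,fx=1.9,fy=2.5,interpolation=cv2.INTER_CUBIC))
cv2.imwrite("pics/crop1.png",np.hstack(ims)[:,:,::-1])
E
```

```text
scene dial 0.56 [[ 0.55   -0.0407  0.026 ]]
scene washer 0.87 [221. 292.] [506.8 216.3] [59.3 64.1]
scene washer 0.81 [194. 341.] [498.6 336.7] [40.1 48.7]
scene washer 0.81 [182. 254.] [345.6 217.1] [82.7 99.9]
scene washer 0.5 [164. 371.] [459.7 460.2] [89.2 92.5]
scene tray 0.64 ((527.2955322265625, 86.31504821777344), (147.2047882080078, 397.54949951171875), 7.883633136749268)
scene trayO 0.68 [[0.5301 0.0848 0.    ]]
scene mark (526.1154174804688, 85.8280029296875) 42.97209167480469 [0.52635436 0.08594511 0.004     ]
side dial 0.64 [[ 0.5569 -0.0452  0.026 ]]
side washer 0.86 [232. 282.] [505.4 220.9] [57.  70.1]
side washer 0.66 [277. 278.] [492.9 349.8] [43.2 48.6]
side washer 0.66 [235. 345.] [341.2 221.2] [85.2 98.7]
side tray 0.58 ((528.386474609375, 85.33207702636719), (144.78912353515625, 402.59979248046875), 8.633646011352539)
side trayO 0.58 [[0.5337 0.086  0.    ]]
side trayO 0.39 [[0.5028 0.2105 0.    ]]
side mark (529.3946533203125, 85.48873901367188) 42.942474365234375 [0.52903983 0.08605406 0.004     ]
```

View pics/crop1.png

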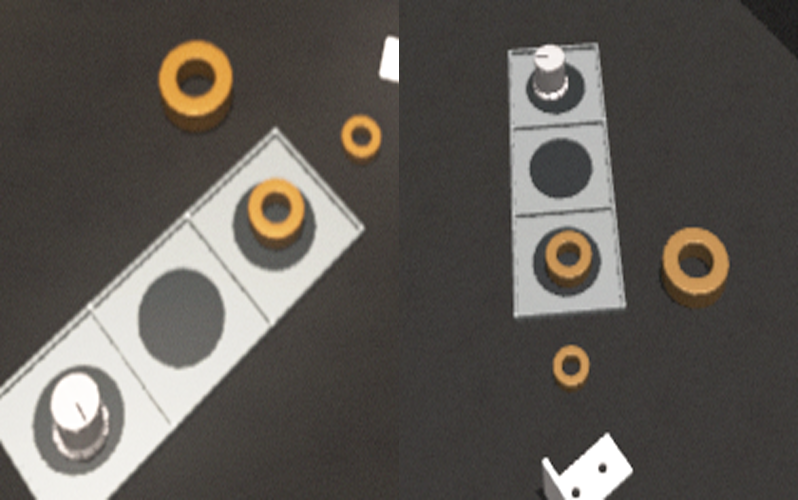

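The crop confirms it: the middle-sized ring lies in the tray's far (+y) bay and the dial is in the -y bay. The tray centre is at about (0.528, 0.086) with a yaw of 8.2°. Next I'll refine with the wrist camera.

```bash
cat >> h.py <<'E'
def quat(yaw):  # tool down, tool x at yaw
    return np.array([0,np.cos(yaw/2),np.sin(yaw/2),0])
YAW=np.radians(8.2)
E
python3 - <<'E'
from h import *
print(current_time())
for y in [0,90,-90,180]:
    for p in [(.506,.218),(.528,.086),(.55,-.043)]:
        q=ik([*p,.15],quat(YAW+np.radians(y))); print(y,None if q is None else np.round(q,2))
E
```

```text
0.9
0 [-0.42  0.46 -0.13  2.04  0.1   0.65 -2.04]
0 [-0.23  0.44 -0.06  2.08  0.04  0.62 -1.74]
0 [-0.03  0.46  0.    2.05 -0.    0.64 -1.45]
90 [-0.1   0.51 -0.58  2.02  0.42  0.72 -0.8 ]
90 [ 0.04  0.47 -0.43  2.06  0.31  0.67 -0.45]
90 [ 0.27  0.48 -0.41  2.03  0.3   0.69 -0.19]
-90 [ 0.2   0.69 -1.1   2.01  0.77  0.94  1.98]
-90 [-0.95  0.7   1.11  2.12 -0.86  0.87 -2.31]
-90 [-0.7   0.72  1.11  2.09 -0.86  0.9  -2.08]
180 [ 0.08  0.59 -0.87  2.01  0.62  0.82  0.57]
180 [ 0.29  0.55 -0.8   2.05  0.56  0.77  0.86]
180 [ 0.5   0.56 -0.76  2.01  0.55  0.78  1.13]
```

```bash
python3 - <<'E'
from h import *
Q=quat(YAW+np.pi/2)
p=current_ee_pos(); move_linear([p[0],p[1],.30],.3)
move_pose([.54,-.06,.28],Q)
print(current_time(),current_ee_pos())
move_linear([.528,0.04,.22],.3)
print(current_time(),current_ee_pos(),current_qpos().round(2) if hasattr(current_qpos(),'round') else 0)
im=camera("wrist"); cv2.imwrite("pics/w1.png",im[:,:,::-1])
for d in place_of("wrist","dial_center"): print("dial",d["p"],d["location"],onz("wrist",d["location"][::-1],.026).round(4))
for d in place_of("wrist","washer_center"): print("wash",d["p"],d["location"],onz("wrist",d["location"][::-1],.013).round(4))
for d in place_of("wrist","tray"): print("tray",d["p"],d["location"],onz("wrist",d["location"][::-1],.0).round(4))
for d in cut_out("wrist","tray"):
    w=onz("wrist",outline(d["pixels"]),.007); print("traycut",d["p"],cv2.minAreaRect((w[:,:2]*1000).astype(np.float32)))
E
```

```text
3.6917 [ 0.54013487 -0.06124521  0.27987694]
4.2333 [0.52798119 0.04008864 0.21961868] [ 0.21  0.38 -0.53  2.    0.26  0.83 -0.32]
dial 0.6 [250.9, 285.6] [[ 0.5549 -0.0479  0.026 ]]
wash 0.66 [13.9, 279.6] [[0.5094 0.215  0.013 ]]
tray 0.95 [140.2, 277.5] [[0.5261 0.0826 0.    ]]
traycut 0.77 ((532.5123291015625, 59.121551513671875), (141.13771057128906, 346.9405517578125), 8.082280158996582)
traycut 0.71 ((556.9989013671875, -54.5781135559082), (52.40507507324219, 68.73908996582031), 7.981499195098877)
```

View pics/w1.png

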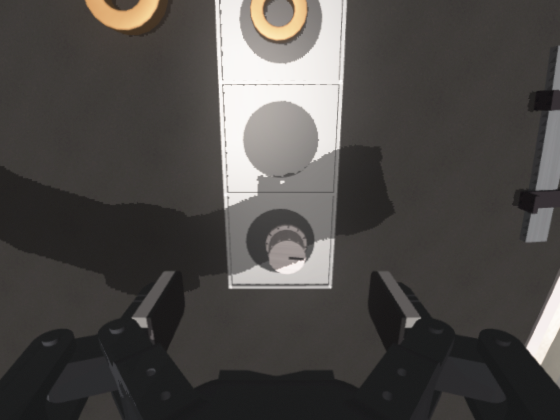

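The wrist picture shows the middle mark at about (row 139, col 281), the dial's top face at about (256, 287), and the washer at about (10, 279). I'll turn circle and rib pixels into positions.

```bash
python3 - <<'E'
from h import *
f=lambda n,px,z: print(n,onz("wrist",px,z)[:,:2].round(4).tolist())
f("midmark c",[(280.7,139)],.004)
f("midmark LR",[(243.5,139),(318.5,139)],.004)
f("-mark LR,c",[(246,240),(315,240)],.004)
f("+mark LR",[(240,20),(322,20)],.004)
f("dial top LR",[(270,257),(306,257),(287.5,256)],.048)
f("washer top LR,bottom",[(250.5,10),(308,10),(279,41)],.022)
f("ribs L/R outer",[(220,83),(343.5,83),(225,191),(337.5,191),(228.5,289),(332.5,289)],.009)
im=cv2.imread("pics/w1.png")
cv2.imwrite("pics/w1c.png",cv2.resize(im[0:295,205:355],None,fx=2,fy=2,interpolation=cv2.INTER_CUBIC))
E
```

```text
midmark c [[0.5296, 0.085]]
midmark LR [[0.4857, 0.0788], [0.5743, 0.0914]]
-mark LR,c [[0.5034, -0.0496], [0.593, -0.037]]
+mark LR [[0.4672, 0.2056], [0.5557, 0.2182]]
dial top LR [[0.5357, -0.0487], [0.5779, -0.0427], [0.556, -0.0445]]
washer top LR,bottom [[0.4793, 0.2123], [0.538, 0.2207], [0.5126, 0.187]]
ribs L/R outer [[0.4528, 0.1374], [0.5906, 0.1571], [0.4706, 0.0136], [0.6081, 0.0331], [0.4879, -0.1228], [0.6288, -0.103]]
```

View pics/w1c.png

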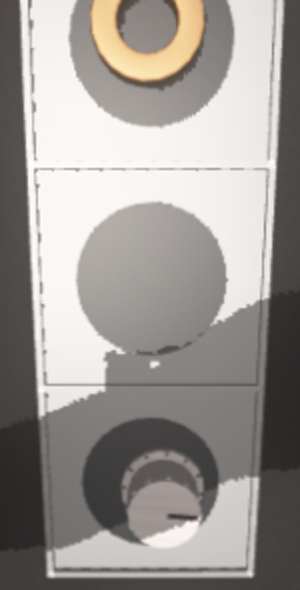

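```bash
python3 - <<'E'
from h import *
grip(.078,40)
move_linear([.508,.2165,.10],.3)
print(current_time(),current_ee_pos(),current_grip_width())
im=camera("wrist"); cv2.imwrite("pics/w2.png",im[:,:,::-1])
for d in cut_out("wrist","washer_center"):
    o=outline(d["pixels"]);w=onz("wrist",o,.022); print(d["p"],d["location"],cv2.minEnclosingCircle((w[:,:2]*1000).astype(np.float32)))
for d in place_of("wrist","washer_center"): print("wash",d["p"],d["location"],onz("wrist",d["location"][::-1],.013).round(4))
E
```

```text
5.6 [0.50827586 0.21538759 0.10033766] 0.07781307427503245
0.9 [218.7, 278.1] ((506.3101806640625, 219.02432250976562), 31.14979362487793)
0.73 [32.0, 267.6] ((494.4499206542969, 339.97149658203125), 21.5113468170166)
0.6 [180.5, 66.7] ((346.86956787109375, 220.69419860839844), 47.61377716064453)
wash 0.96 [177.4, 79.2] [[0.3429 0.217  0.013 ]]
wash 0.78 [203.9, 271.2] [[0.5064 0.2164 0.013 ]]
```

View pics/w2.png

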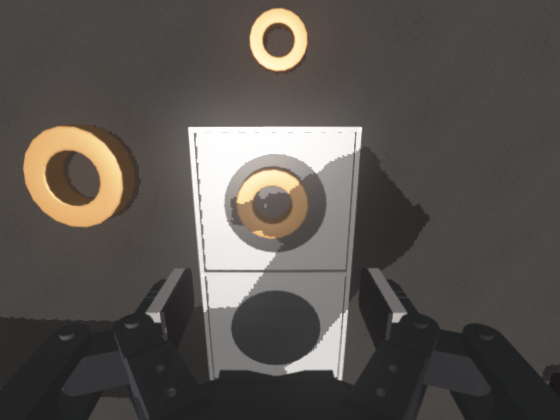

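The picture shows the middle-sized washer at (row 203, col 272) in the +y bay, with the large and small rings outside the tray. Now I'll grasp it and lift slightly.

```bash
python3 - <<'E'
from h import *
f=lambda n,px,z: print(n,onz("wrist",px,z)[:,:2].mean(0).round(4).tolist())
f("mark+",[(224,202),(326,202),(275.5,153.5),(275.5,252)],.004)
f("wash",[(236,203),(308.5,203),(272,168.5),(272,240)],.022)
E
python3 - <<'E'
from h import *
move_linear([.507,.2175,.03],.2)
move_linear([.507,.2175,.006],.06)
print(current_ee_pos(),np.round(current_wrist_force(),1))
im=camera("side"); cv2.imwrite("pics/s2.png",cv2.resize(im[180:280,220:350],None,fx=5,fy=5)[:,:,::-1])
grip(.04,50); print(current_grip_width(),current_ee_pos(),np.round(current_wrist_force(),1),current_time())
E
```

```text
mark+ [0.5101, 0.2146]
wash [0.5069, 0.2188]
[0.50677836 0.21751863 0.00575168] [-0.4  0.5  0.1]
0.03961341512823107 [0.50705439 0.21747317 0.00609559] [-0.5  0.  -0.3] 7.3
```

View pics/s2.png

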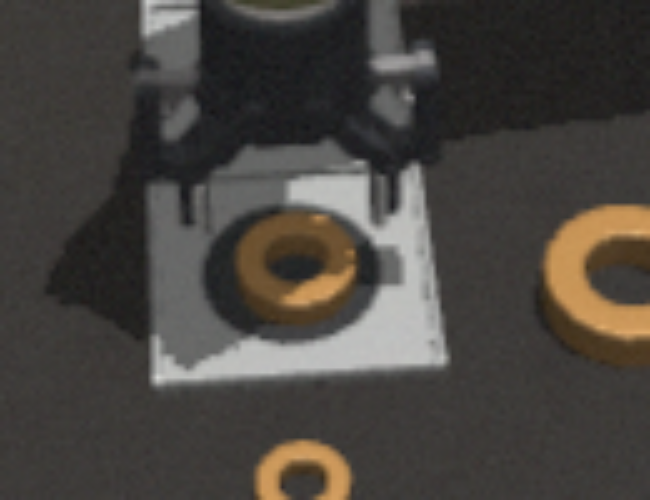

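The fingers closed to 40 mm without holding anything, so the fingertips are not where I assumed. I'll look before moving.

```bash
python3 - <<'E'
from h import *
im=[camera(n) for n in ["side","scene","wrist"]]
a=cv2.resize(im[0][170:290,210:360],(400,320),interpolation=cv2.INTER_CUBIC);b=cv2.resize(im[1][160:280,220:370],(400,320),interpolation=cv2.INTER_CUBIC)
cv2.imwrite("pics/s3.png",np.hstack([a,b])[:,:,::-1]);cv2.imwrite("pics/w3.png",im[2][:,:,::-1])
for n in ["scene","side"]:
    c=calibration(n); 
    X=np.array([[.507,.2175,.006],[.507,.2175,.022]]); r,_=cv2.Rodrigues(np.array(c["R"]))
    print(n,cv2.projectPoints(X,r,np.array(c["t"]),c["mtx"],np.array(c["distortion"]))[0].round().tolist())
E
```

```text
scene [[[295.0, 228.0]], [[295.0, 223.0]]]
side [[[279.0, 235.0]], [[279.0, 231.0]]]
```

View pics/s3.png

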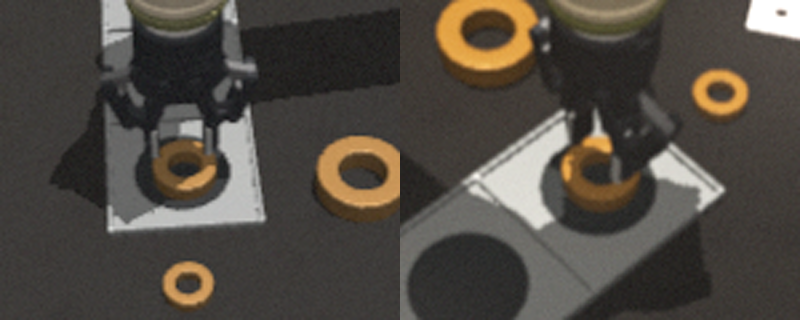

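View pics/w3.png

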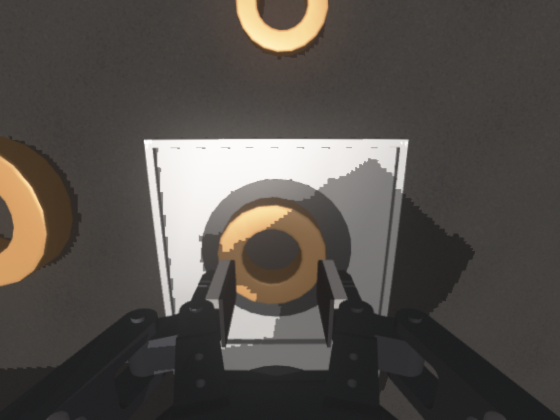

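```bash
python3 - <<'E'
from h import *
im=cv2.imread("pics/w3.png"); cv2.imwrite("pics/w3c.png",cv2.resize(im[190:360,180:380],(800,600),interpolation=cv2.INTER_CUBIC))
print(current_time(),current_ee_pos(),current_grip_width(),current_wrist_force())
u=np.array([np.cos(YAW),np.sin(YAW),0])
for n in ["scene","side"]:
    c=calibration(n); r,_=cv2.Rodrigues(np.array(c["R"]))
    for z in [.006,.02,.035,.05]:
        X=np.array([[.507,.2175,z]+s*u*.02 for s in (-1,1)]); 
        print(n,z,cv2.projectPoints(X,r,np.array(c["t"]),c["mtx"],np.array(c["distortion"]))[0].round(1).reshape(-1,2).tolist())
a=camera("side");b=camera("scene")
cv2.imwrite("pics/s4.png",np.hstack([cv2.resize(a[200:260,250:310],(400,400),interpolation=cv2.INTER_CUBIC),cv2.resize(b[195:255,265:325],(400,400),interpolation=cv2.INTER_CUBIC)])[:,:,::-1])
E
```

```text
7.45 [0.50701832 0.21750029 0.00602738] 0.03998594339510324 [0.25617335 0.36058336 0.124904  ]
scene 0.006 [[288.5, 222.0], [301.7, 233.9]]
scene 0.02 [[288.5, 218.0], [301.9, 230.1]]
scene 0.035 [[288.5, 213.8], [302.1, 225.9]]
scene 0.05 [[288.6, 209.4], [302.3, 221.5]]
side 0.006 [[287.0, 234.3], [270.9, 235.3]]
side 0.02 [[287.0, 230.7], [270.8, 231.7]]
side 0.035 [[286.9, 226.7], [270.5, 227.7]]
side 0.05 [[286.9, 222.7], [270.3, 223.7]]
```

View pics/w3c.png

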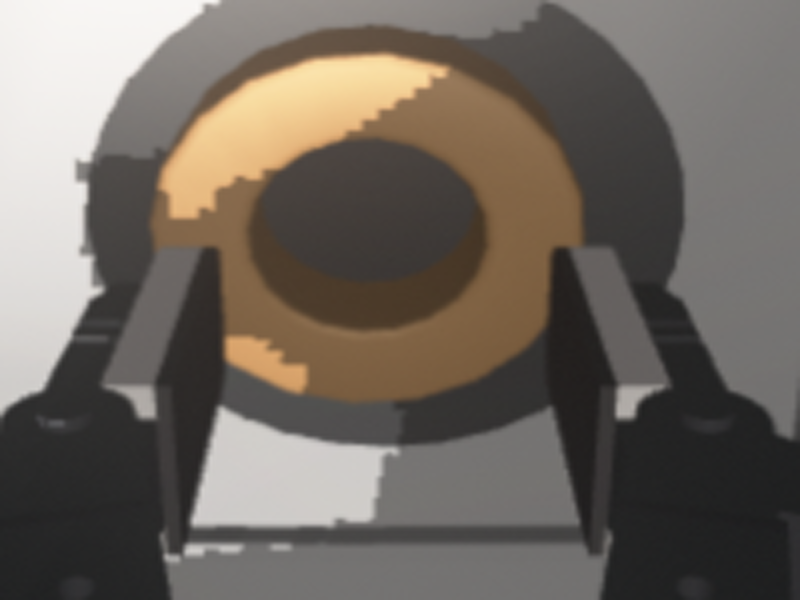

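View pics/s4.png

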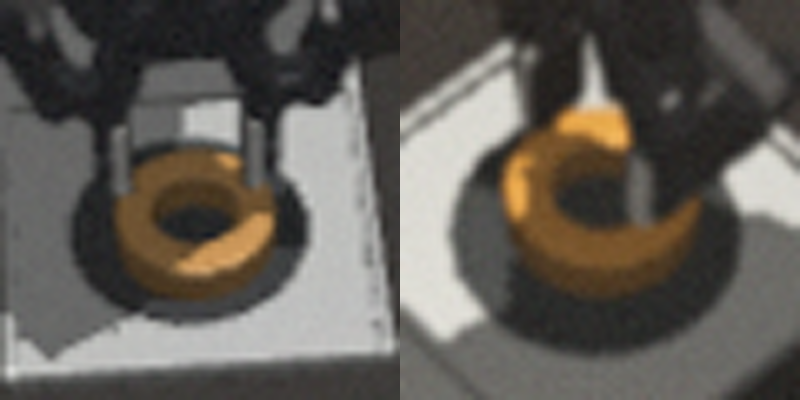

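The views agree. The three cameras put the fingertips at z ≈ 0.04 while the TCP reads 0.006, so at 40 mm opening the tips sit about 34 mm behind the reported TCP. The washer was not touched. I'll lift and measure the tip offset at several openings.

```bash
python3 - <<'E'
from h import *
move_linear([.507,.2175,.06],.2)
out=[]
for w in [.044,.060,.078]:
    grip(w,40); im=camera("wrist"); print(w,current_grip_width(),current_ee_pos()[2],current_time())
    out.append(cv2.resize(im[220:400,120:420],(500,300),interpolation=cv2.INTER_CUBIC)); cv2.imwrite(f"pics/g{int(w*1000)}.png",cv2.resize(im[230:350,140:410],(800,400),interpolation=cv2.INTER_CUBIC)[:,:,::-1])
E
python3 -c "
import cv2,numpy as np
cv2.imwrite('pics/gg.png',np.vstack([cv2.resize(cv2.imread(f'pics/g{w}.png'),(675,198) if 0 else (675,300))[:200] for w in (44,60,78)]))"
```

```text
0.044 0.04376293125107826 0.05920599381595283 8.2333
0.06 0.0601214750642297 0.05984526889539573 8.5833
0.078 0.07787138853602671 0.06005085283068643 8.9583
```

View pics/gg.png

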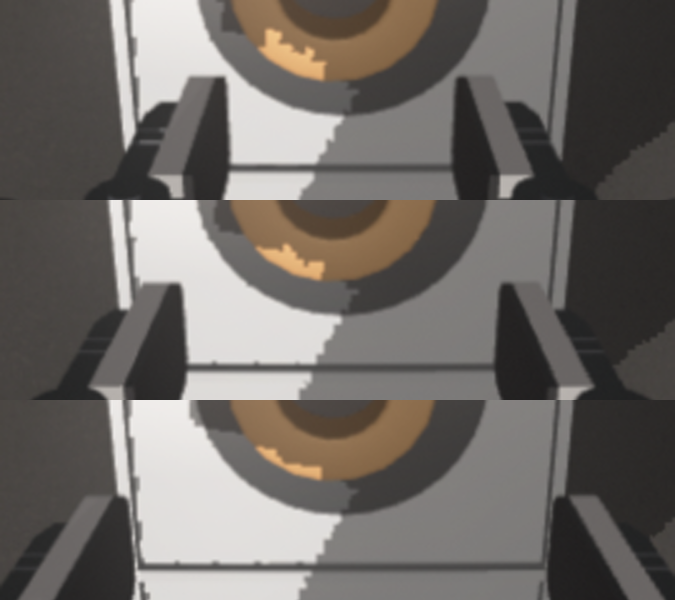

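Tip offset behind the TCP: 34 mm at 44 mm opening, 37 mm at 60 mm, 42 mm at 78 mm. I'll grasp the washer with the TCP at z = -0.028, descending in guarded steps.

```bash
cat >> h.py <<'E'
def down(x,y,z,step=.008,v=.05,lim=6):
    f0=np.array(current_wrist_force())
    while True:
        p=current_ee_pos()[2]; zz=max(z,p-step)
        move_linear([x,y,zz],v)
        f=np.array(current_wrist_force())-f0
        if abs(f[2])>lim: print("contact",zz,f.round(1)); return False
        if zz<=z+1e-4: return True
E
python3 - <<'E'
from h import *
x,y=.507,.2182
move_linear([x,y,.0],.15)
print(down(x,y,-.028),current_time())
print(current_ee_pos(),np.round(current_wrist_force(),1))
im=camera("wrist"); cv2.imwrite("pics/w4.png",im[:,:,::-1])
grip(.045,50); print(current_grip_width(),np.round(current_wrist_force(),1),current_time())
im=camera("wrist"); cv2.imwrite("pics/w5.png",im[:,:,::-1])
E
```

```text
True 10.6917
[ 0.50689351  0.21816944 -0.02821069] [-0.4 -0.5 -0.2]
0.058159611281800944 [-2.1 -0.9 10.5] 11.075
```

View pics/w5.png

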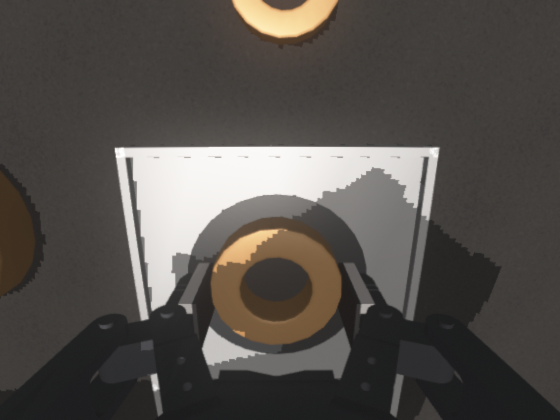

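```bash
python3 - <<'E'
from h import *
w=onz("wrist",[(210.5,285),(341.5,285),(276,229),(276,343)],.022); print(w.round(4).tolist(),w[:,:2].mean(0), w[:2].mean(0))
im=cv2.imread("pics/w5.png"); cv2.imwrite("pics/w5c.png",cv2.resize(im[210:360,160:400],(800,500),interpolation=cv2.INTER_CUBIC))
E
```

```text
[[0.4789, 0.2181, 0.022], [0.5361, 0.2264, 0.022], [0.5037, 0.2483, 0.022], [0.512, 0.1914, 0.022]] [0.50767632 0.22104921] [0.50750946 0.22222556 0.022     ]
```

View pics/w5c.png

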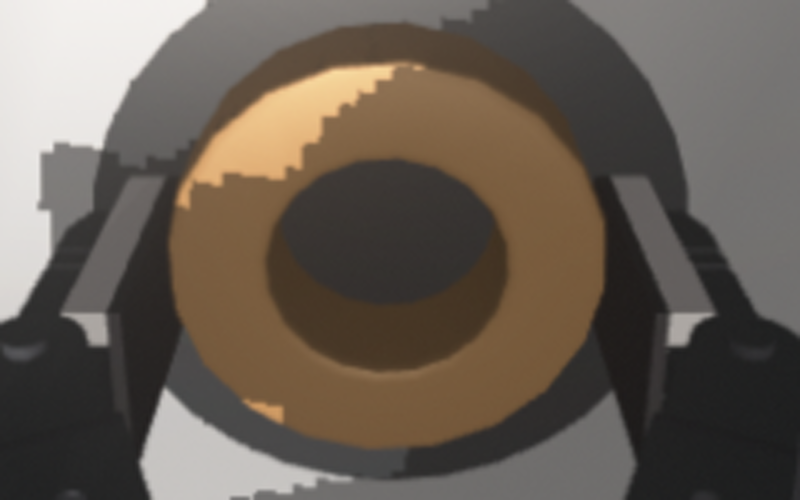

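```bash
python3 - <<'E'
from h import *
x,y=.507,.2182
move_linear([x,y,-.018],.04); print(current_grip_width(),np.round(current_wrist_force(),1))
move_linear([x,y,.015],.15); print(current_grip_width(),np.round(current_wrist_force(),1),current_time())
tx,ty=.529-.0006,.0855-.0029
move_linear([tx,ty,.015],.15)
im=camera("wrist"); cv2.imwrite("pics/w6.png",im[:,:,::-1])
print(current_ee_pos(),current_time())
E
```

```text
0.05798833019099861 [-0.   0.3 -2.8]
0.05816285717850781 [-0.6  0.9 -2.1] 11.8917
[0.52830881 0.08392349 0.01500305] 13.0083
```

View pics/w6.png

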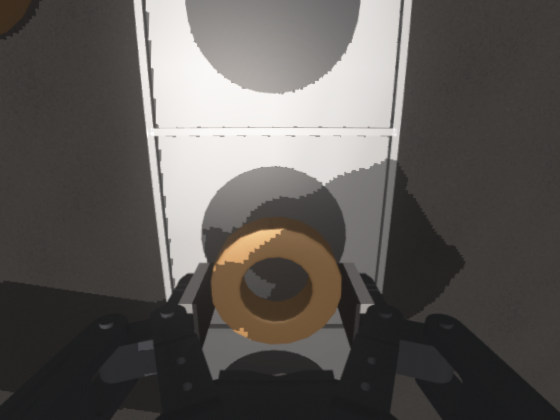

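The washer is held at (row 286, col 276) above the middle bay, unmoved in the grip. Lowering.

```bash
python3 - <<'E'
from h import *
tx,ty=.529-.0006,.0855-.0029
move_linear([tx,ty,-.018],.1)
print(down(tx,ty,-.0275,step=.003,v=.03,lim=5),current_ee_pos(),np.round(current_wrist_force(),1))
grip(.078,50); print(np.round(current_wrist_force(),1),current_time())
move_linear([tx,ty,.04],.2)
# over to the dial (barrel top z .048; tips 42 mm behind tcp)
move_linear([.556,-.055,.06],.3)
im=camera("wrist"); cv2.imwrite("pics/w7.png",im[:,:,::-1]); print(current_ee_pos(),current_time())
for d in place_of("wrist","dial_center"): print("dial",d["p"],d["location"],onz("wrist",d["location"][::-1],.026).round(4))
E
```

```text
contact -0.0275 [-1.5 -0.2  7.9]
False [ 0.5283684   0.08260495 -0.02717293] [-0.5  0.1  5. ]
[ 0.7 -0.2 -0.1] 14.8333
[ 0.55535304 -0.0542548   0.05910823] 16.0
dial 0.56 [211.7, 274.7] [[ 0.5543 -0.0416  0.026 ]]
```

View pics/w7.png

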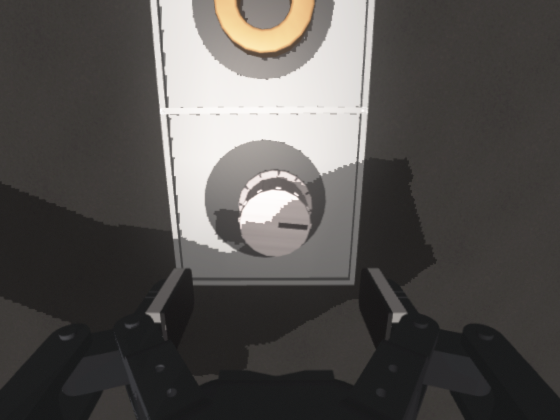

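```bash
python3 - <<'E'
from h import *
w=onz("wrist",[(239,222),(311,222),(275,189.5),(275,256)],.048); print(w.round(4).tolist()); c=w[:,:2].mean(0); print(c)
m=onz("wrist",[(204.5,197),(325.5,197)],.004)[:,:2].mean(0); print("mark",m)
x,y=c
move_linear([x,y,.04],.15)
move_linear([x,y,.01],.1)
print(down(x,y,-.017),current_ee_pos(),np.round(current_wrist_force(),1))
grip(.03,45); print(current_grip_width(),np.round(current_wrist_force(),1),current_time())
im=camera("wrist"); cv2.imwrite("pics/w8.png",im[:,:,::-1])
E
```

```text
[[0.5328, -0.0445, 0.048], [0.5763, -0.0381, 0.048], [0.5516, -0.0212, 0.048], [0.5578, -0.0638, 0.048]]
[ 0.55465052 -0.04189605]
mark [ 0.54647805 -0.03815415]
True [ 0.55457044 -0.04187977 -0.01710393] [ 0.8  0.4 -0. ]
0.0424248030757185 [-1.7  0.3  6. ] 18.4083
```

View pics/w8.png

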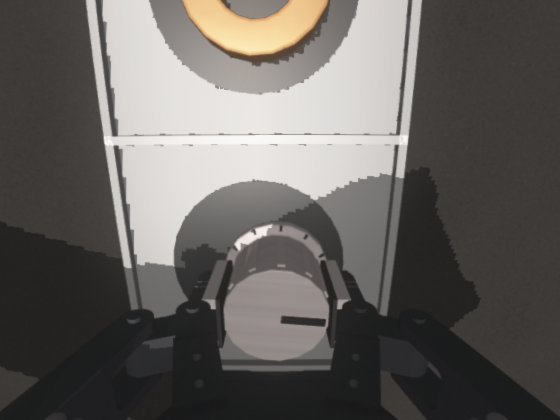

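```bash
python3 - <<'E'
from h import *
w=onz("wrist",[(223,311),(330,311),(276,266),(276,360)],.048); print(w.round(4).tolist(), w[:,:2].mean(0))
x,y=.5547,-.0419
move_linear([x,y,-.012],.03); print(current_grip_width(),np.round(current_wrist_force(),1))
move_linear([x,y,.04],.15); print(current_grip_width(),np.round(current_wrist_force(),1),current_time())
move_linear([.5102,.2135,.04],.25); print(current_ee_pos(),current_grip_width(),current_time())
im=camera("wrist"); cv2.imwrite("pics/w9.png",im[:,:,::-1])
a=camera("side");b=camera("scene")
cv2.imwrite("pics/s9.png",np.hstack([cv2.resize(a[170:270,220:345],(400,320),interpolation=cv2.INTER_CUBIC),cv2.resize(b[160:285,220:345],(400,320),interpolation=cv2.INTER_CUBIC)])[:,:,::-1])
E
```

```text
[[0.5348, -0.0436, 0.048], [0.577, -0.0375, 0.048], [0.5529, -0.0208, 0.048], [0.5592, -0.0647, 0.048]] [ 0.55598963 -0.04163133]
0.0421797395949131 [-0.  -0.6 -2.2]
0.04206340858192409 [ 0.5 -0.2 -2.5] 19.275
[0.51018338 0.21171799 0.03957443] 0.042440735911668075 20.4583
```

View pics/w9.png

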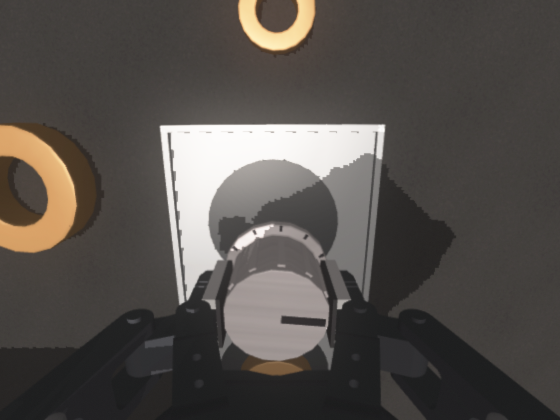

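View pics/s9.png

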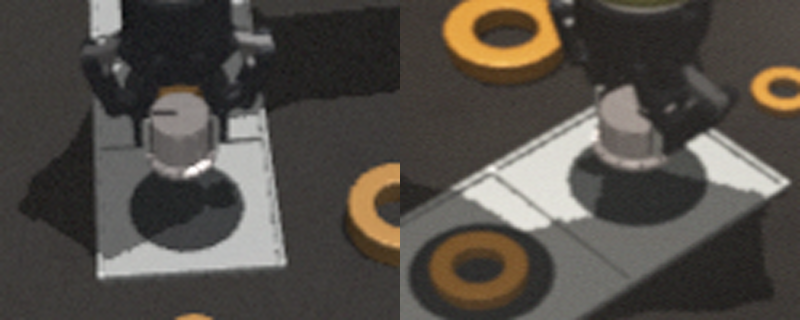

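The dial is held upright over the +y bay at (row 311, col 276 in the wrist view), and the washer sits in the middle bay. Setting the dial down.

```bash
python3 - <<'E'
from h import *
x,y=.5098,.2143
move_linear([x,y,.0],.12)
print(down(x,y,-.0167,step=.003,v=.03,lim=4),current_ee_pos(),np.round(current_wrist_force(),1))
grip(.07,40); print(np.round(current_wrist_force(),1),current_time())
move_linear([x,y,.05],.2)
grip(.08)
move_linear([.529,.075,.05],.3); pause(.1)
im=camera("wrist"); cv2.imwrite("pics/w10.png",im[:,:,::-1]); print(current_ee_pos(),current_time())
E
```

```text
True [ 0.5098705   0.21436451 -0.01665943] [ 0.3  0.2 -1.3]
[-0.1 -0.6  0.3] 23.0
[0.52887109 0.07645897 0.04995231] 24.5167
```

View pics/w10.png

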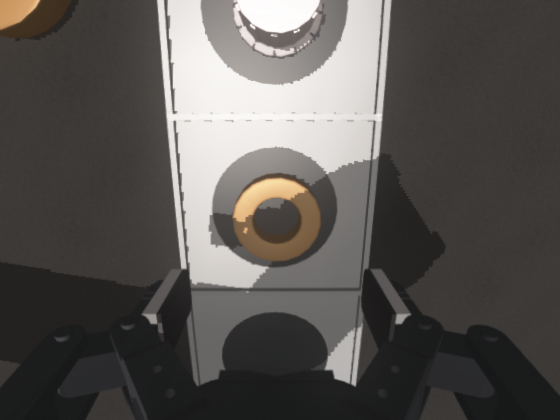

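```bash
python3 - <<'E'
from h import *
g=lambda px,z: onz("wrist",px,z)[:,:2].mean(0)
c=g([(233,218),(321.5,218),(277,177.5),(277,261)],.022); m=g([(213,206),(337,206),(275,147.5),(275,266)],.004)
print("washer",c,"mark",m)
x,y=c
move_linear([x,y,.0],.12)
print(down(x,y,-.028),current_ee_pos())
grip(.045,50); print(current_grip_width(),np.round(current_wrist_force(),1),current_time())
im=camera("wrist"); cv2.imwrite("pics/w11.png",im[:,:,::-1])
E
```

```text
washer [0.52998609 0.08505847] mark [0.52819436 0.08735788]
True [ 0.52990056  0.08508379 -0.02818048]
0.05796026320010301 [-3.2 -1.2 10.6] 26.625
```

View pics/w11.png

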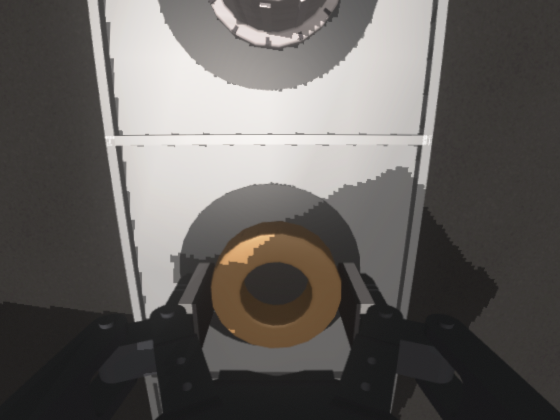

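```bash
python3 - <<'E'
from h import *
w=onz("wrist",[(211,290),(341.5,290),(276,234.5),(276,347)],.022); print(w[:,:2].mean(0)-current_ee_pos()[:2])
x,y=.5299,.0851
move_linear([x,y,-.018],.04); move_linear([x,y,.015],.15); print(current_grip_width(),current_time())
x,y=.5468,-.0434
move_linear([x,y,.015],.2)
move_linear([x,y,-.018],.1)
print(down(x,y,-.0275,step=.003,v=.03,lim=4),current_ee_pos(),np.round(current_wrist_force(),1))
grip(.078,50); print(np.round(current_wrist_force(),1),current_time())
move_linear([x,y,.06],.2)
move_linear([.535,0.03,.17],.3); pause(.2)
im=camera("wrist"); cv2.imwrite("pics/w12.png",im[:,:,::-1]); print(current_ee_pos(),current_time())
for d in place_of("wrist","dial_center"): print("dial",d["p"],d["location"],onz("wrist",d["location"][::-1],.026).round(4))
for d in place_of("wrist","washer_center"): print("wash",d["p"],d["location"],onz("wrist",d["location"][::-1],.013).round(4))
E
```

```text
[0.00148919 0.00060646]
0.05797661169831138 27.4417
contact -0.0275 [-0.4  0.2  6.9]
False [ 0.54675478 -0.04340623 -0.02716236] [-1.3  0.2  4.5]
[-0.2 -0.9 -0.9] 30.0667
[0.53440966 0.02925325 0.16866702] 31.5
wash 0.62 [256.5, 279.7] [[ 0.5515 -0.048   0.013 ]]
```

View pics/w12.png

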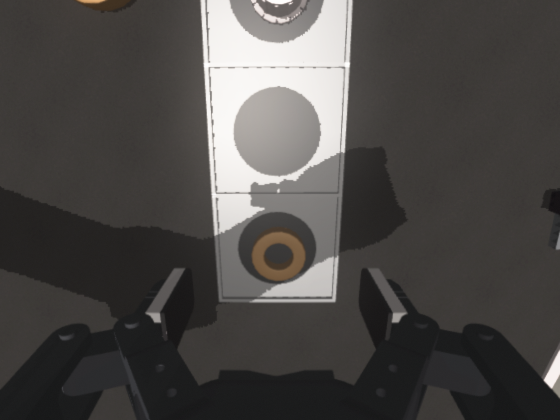

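```bash
python3 - <<'E'
from h import *
out=[]
for x,y,n in [(.5468,-.0434,"wa"),(.5098,.2143,"di")]:
    move_linear([x,y,.11],.35); pause(.3); 
    p=current_ee_pos(); im=camera("wrist"); cv2.imwrite(f"pics/f_{n}.png",im[:,:,::-1]); print(p,current_time())
    np.save(f"pics/{n}.npy",np.r_[p,current_orientation()])
    out.append(cv2.resize(im[130:270,200:340],(400,400),interpolation=cv2.INTER_CUBIC))
cv2.imwrite("pics/ff.png",np.hstack(out)[:,:,::-1])
E
```

```text
[ 0.54718473 -0.04240702  0.11072495] 32.375
[0.51017976 0.21291177 0.10999847] 33.6167
```

View pics/ff.png

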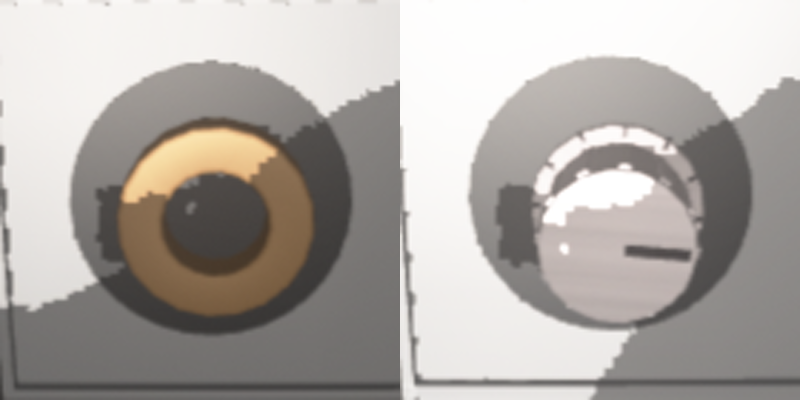

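```bash
python3 - <<'E'
import h; from h import *
def run(n,L,R,T,B,z):
    s=np.load(f"pics/{n}.npy"); h.current_ee_pos=lambda:s[:3]; h.current_orientation=lambda:s[3:]
    cx,cy=(L+R)/2,(T+B)/2
    px=np.array([(L,cy),(R,cy),(cx,T),(cx,B)])/2.857+[200,130]
    w=h.onz("wrist",px,z)[:,:2]; return w.mean(0), np.linalg.norm(w[0]-w[1]),np.linalg.norm(w[2]-w[3])
for n,a,b in [("wa",(118,315,128,317,.022),(71,351,60,334,.004)),("di",(135,298,168,324,.048),(70,352,56,330,.004))]:
    A=run(n,*a);M=run(n,*b);print(n,A,M,(A[0]-M[0])*1000)
E
```

```text
wa (array([ 0.54908502, -0.04443615]), np.float64(0.05891573880178187), np.float64(0.05905433064933803)) (array([ 0.54703207, -0.04221713]), np.float64(0.08875404063978551), np.float64(0.09006456530930419)) [ 2.05294859 -2.21902676]
di (array([0.51173968, 0.2123763 ]), np.float64(0.04413920918537134), np.float64(0.0444823684220439)) (array([0.50969692, 0.21457455]), np.float64(0.08903905199337303), np.float64(0.08959281660433424)) [ 2.04275597 -2.19824759]
```

```bash
python3 - <<'E'
from h import *
p=current_ee_pos(); move_linear([p[0],p[1],.28],.3); move_pose([.45,-.25,.38],quat(YAW+np.pi/2)) 
print(current_time())
for n in ["scene","side"]:
    im=camera(n); cv2.imwrite(f"pics/{n}_f.png",im[:,:,::-1])
    c={"scene":(150,150),"side":(130,220)}[n]
    cv2.imwrite(f"pics/{n}_fc.png",cv2.resize(im[c[0]:c[0]+200,c[1]:c[1]+200] if n=="scene" else im[130:270,210:350],(600,600),interpolation=cv2.INTER_CUBIC)[:,:,::-1])
    for d in place_of(n,"dial_center"): print(n,"dial",d["p"],d["location"],onz(n,d["location"][::-1],.026).round(4))
    for d in place_of(n,"washer_center"): print(n,"wash",d["p"],d["location"],onz(n,d["location"][::-1],.013).round(4))
print(current_time(),current_ee_pos())
E
```

```text
36.075
scene dial 0.8 [223.5, 296.5] [[0.5109 0.2181 0.026 ]]
scene wash 0.93 [174.1, 255.7] [[0.3453 0.224  0.013 ]]
scene wash 0.84 [194.0, 340.4] [[0.4928 0.344  0.013 ]]
scene wash 0.76 [306.6, 189.7] [[ 0.547  -0.0456  0.013 ]]
side dial 0.91 [227.7, 279.5] [[0.5058 0.2113 0.026 ]]
side wash 0.85 [237.3, 345.4] [[0.3436 0.221  0.013 ]]
36.375 [ 0.45026725 -0.24952415  0.37992963]
```

View pics/scene_f.png

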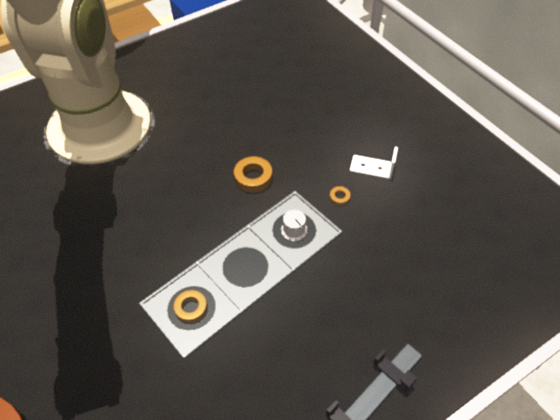

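View pics/side_f.png

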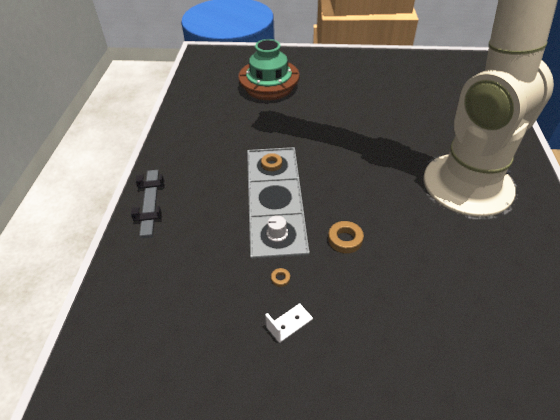

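View pics/side_fc.png

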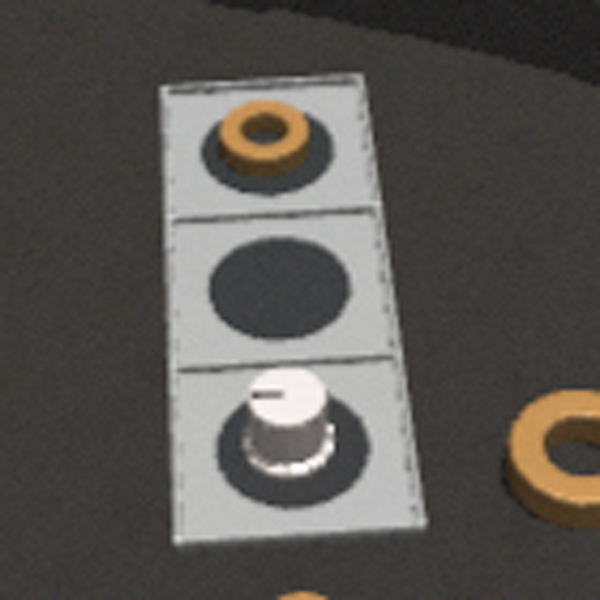

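View pics/scene_fc.png

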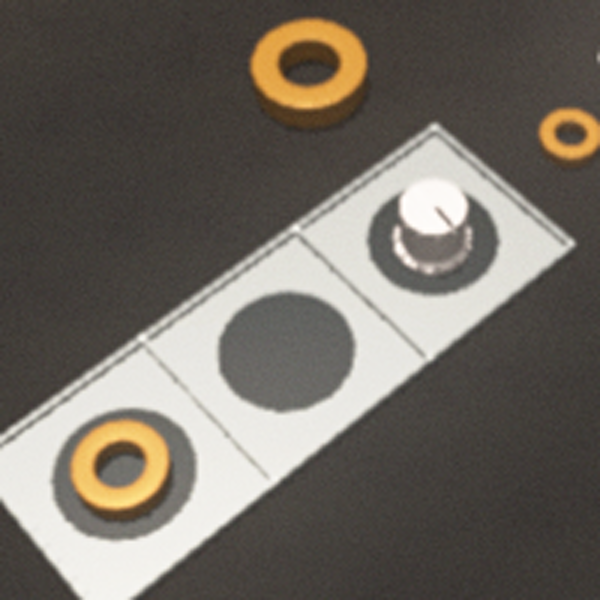

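```bash
python3 - <<'E'
from h import *
sign_off(); print(current_time())
E
```

```text
the job is handed in; nothing more can be done
the job is handed in; nothing more can be done
```

The swap is done and handed in at about 36 s of the 64 s. I parked the washer in the middle bay, moved the dial to the +y bay, then moved the washer to the -y bay.

- **Placement:** In the last pictures both parts stand on their marks, the dial upright with its pointer face up and the washer flat. The wrist camera put each about 3 mm off its mark's centre (+2 mm x, -2 mm y). I judged that acceptable and did not correct it. By eye, the side view shows a similar x offset.
- **Set-down force:** The wrist force changed by 7–8 N at the two washer set-downs and stayed under 4 N for the dial. I saw no dropping or slipping.
- **Bystanders:** The bracket, clips and both look-alike rings sit where they did in the first pictures, and the turntable with its housing looks unmoved. The arm was parked well clear of everything at hand-in.
- **What failed or disagreed:**
  - My first grasp closed on air above the washer without touching it. The cameras showed the fingertips 34–42 mm behind the reported TCP, much more than the description gives. I used the measured offset for the rest of the job.
  - In the last check the networks missed the washer in the side view, although it is plain in the picture.

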